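Lay out the microscope filter cubes for inspection

TASK

Lift the amber cover off the storage dock by its handle and set it down upright in the middle of the blue pad. Then set every filter cube from the dock upright on the grey inspection sheet, each over the mark of its own colour, as a straight, even row: windowed ends towards the rail, and pushed up flush and square against the rail. Finally put the cover back on the empty dock so that it sits fully down between the corner guides; leave the other things on the bench where they are.

Things in the scene. Friction and masses are not known exactly. Their poses are not given: they have to be found in the camera images.
- cover: amber see-through light-shield cover, loose, an open-bottomed box 180 mm (x) x 156 mm (y) outside, 53 mm high without its handle, walls and top 3 mm thick, about 250 g. Origin: centre of its lower edge plane, z up. On top stands a black handle bar, 60 mm long along x, 18 mm thick along y, from 53 to 89 mm above the origin. It starts on the dock, over the cubes. Both cover and cubes rest freely, nothing is latched.
- dock: white storage dock, fixed: a white field 204 mm (x) x 180 mm (y) level with the bench top (no step); origin at its centre, z up. At its corners stand black L-shaped guides 32 mm high, legs 20 mm long, 4 mm thick; the cover (its outside) fits between them with 4 mm play each side, lower edge on the field (height 0), x axes of cover and dock parallel either way round.
- pad: blue-bordered parking pad with black middle, fixed, 218 mm (x) x 194 mm (y), as good as flush with the bench (height 0); origin at its centre.
- sheet: grey inspection sheet, fixed, 150 mm (x) x 320 mm (y), printed flat on the bench (no step at its edges, its surface is the bench top); origin at its centre. Along its +x edge runs a dark steel rail 12 mm thick whose top is 12 mm above the bench and whose straight face looks to -x of the sheet, 63 mm from the origin. Five coloured marks lie on it in a row at 58 mm pitch along y, in an order that varies.
- cube_red: loose filter cube: black block with red top, 40 mm along x, 30 mm along y, 38 mm high, 56 to 112 g; origin at the centre of its underside, z up. A round steel window sits on its two small (30 mm wide) end faces. It may be absent.
- mark_red: red mark on the sheet (fixed, flat, always there, with a red tag on top of the rail behind it). Origin: on the bench surface (height 0), where the underside centre of the red cube must come to lie, i.e. 20 mm in front of the rail face; its x points square at the rail, y along the rail.
- cube_yellow: loose filter cube: black block with yellow top, 40 mm along x, 30 mm along y, 38 mm high, 56 to 112 g; origin at the centre of its underside, z up. A round steel window sits on its two small (30 mm wide) end faces. It may be absent.
- mark_yellow: yellow mark on the sheet (fixed, flat, always there, with a yellow tag on top of the rail behind it). Origin: on the bench surface (height 0), where the underside centre of the yellow cube must come to lie, i.e. 20 mm in front of the rail face; its x points square at the rail, y along the rail.
- cube_green: loose filter cube: black block with green top, 40 mm along x, 30 mm along y, 38 mm high, 56 to 112 g; origin at the centre of its underside, z up. A round steel window sits on its two small (30 mm wide) end faces. It may be absent.
- mark_green: green mark on the sheet (fixed, flat, always there, with a green tag on top of the rail behind it). Origin: on the bench surface (height 0), where the underside centre of the green cube must come to lie, i.e. 20 mm in front of the rail face; its x points square at the rail, y along the rail.
- cube_blue: loose filter cube: black block with blue top, 40 mm along x, 30 mm along y, 38 mm high, 56 to 112 g; origin at the centre of its underside, z up. A round steel window sits on its two small (30 mm wide) end faces. It may be absent.
- mark_blue: blue mark on the sheet (fixed, flat, always there, with a blue tag on top of the rail behind it). Origin: on the bench surface (height 0), where the underside centre of the blue cube must come to lie, i.e. 20 mm in front of the rail face; its x points square at the rail, y along the rail.
- cube_white: loose filter cube: black block with white top, 40 mm along x, 30 mm along y, 38 mm high, 56 to 112 g; origin at the centre of its underside, z up. A round steel window sits on its two small (30 mm wide) end faces. It may be absent.
- mark_white: white mark on the sheet (fixed, flat, always there, with a white tag on top of the rail behind it). Origin: on the bench surface (height 0), where the underside centre of the white cube must come to lie, i.e. 20 mm in front of the rail face; its x points square at the rail, y along the rail.
- dish: clear closed petri dish, 60 mm across, 14 mm high; bystander to leave alone, loose, origin at the centre of its underside.
- jar: jar with blue cap, 48 mm across, 65 mm high; bystander to leave alone, loose, origin at the centre of its underside.
- dropper: small bottle with yellow cap, 32 mm across, 75 mm high; bystander to leave alone, loose, origin at the centre of its underside.
- beaker: white ceramic beaker, 60 mm across, 70 mm high; bystander to leave alone, loose, origin at the centre of its underside.
- tweezers: steel tweezers lying flat, 120 mm long, 6 mm high; bystander to leave alone, loose, origin at the centre of its underside.
- wipes: green wipes box, 110 x 70 x 60 mm high; bystander to leave alone, loose, origin at the centre of its underside.
- slidebox: orange slide box, 80 x 100 x 30 mm high; bystander to leave alone, loose, origin at the centre of its underside.
There are look-alikes about, which are no part of the job. Of the things like the cover, leave any that is pink; of the rest the smaller one is meant.

How it is judged (in metres and radians):
On the way:
1. the cover rests upright and released in the middle of the pad (horizontal distance between cover and pad below 0.035 m and z of cover in the frame of pad between -0.004 and 0.004 m and angle between cover's own z axis and vertical below 0.05 rad and linear speed of cover below 0.02 m/s and contact force between the fingers and cover below 0.1 N), for 0.3 s.
At the end, for the whole second after the job is handed in: Every cube present stands upright over the mark of its own colour: within 6 mm sideways, its end within 3 mm of the rail, square to it within 0.06 rad; the cover sits fully down between the dock guides (lower edge within 4 mm of the bench, level, within 12 mm of centre); all at rest (x of cube_red in the frame of mark_red between -0.003 and 0.004 m and y of cube_red in the frame of mark_red between -0.006 and 0.006 m and z of cube_red in the frame of mark_red between -0.004 and 0.004 m and angle between the x axis of cube_red and the x axis of mark_red, either way round below 0.06 rad and angle between each of cube_red, cube_yellow, cube_green, cube_blue, cube_white's own z axis and vertical below 0.06 rad and linear speed of each of cube_red, cube_yellow, cube_green, cube_blue, cube_white, cover below 0.02 m/s and x of cube_yellow in the frame of mark_yellow between -0.003 and 0.004 m and y of cube_yellow in the frame of mark_yellow between -0.006 and 0.006 m and z of cube_yellow in the frame of mark_yellow between -0.004 and 0.004 m and angle between the x axis of cube_yellow and the x axis of mark_yellow, either way round below 0.06 rad and x of cube_green in the frame of mark_green between -0.003 and 0.004 m and y of cube_green in the frame of mark_green between -0.006 and 0.006 m and z of cube_green in the frame of mark_green between -0.004 and 0.004 m and angle between the x axis of cube_green and the x axis of mark_green, either way round below 0.06 rad and x of cube_blue in the frame of mark_blue between -0.003 and 0.004 m and y of cube_blue in the frame of mark_blue between -0.006 and 0.006 m and z of cube_blue in the frame of mark_blue between -0.004 and 0.004 m and angle between the x axis of cube_blue and the x axis of mark_blue, either way round below 0.06 rad and x of cube_white in the frame of mark_white between -0.003 and 0.004 m and y of cube_white in the frame of mark_white between -0.006 and 0.006 m and z of cube_white in the frame of mark_white between -0.004 and 0.004 m and angle between the x axis of cube_white and the x axis of mark_white, either way round below 0.06 rad and horizontal distance between cover and dock below 0.012 m and z of cover in the frame of dock between -0.004 and 0.004 m and angle between cover's own z axis and vertical below 0.05 rad and angle between the x axis of cover and the x axis of dock, either way round below 0.12 rad); the robot touches nothing.
It fails at once if one of the bystanders is moved more than 30 mm (distance of any of dish, jar, dropper, beaker, tweezers, wipes, slidebox from where it was at the start of the episode above 0.03 m).
Of cube_red, cube_yellow, cube_green, cube_blue, cube_white only 3 to 5 are there at a start; the rules pass over those that are not, and their reading is None.
At some moment in a run one of cube_red, cube_yellow, cube_green, cube_blue, cube_white may be knocked a few centimetres aside while the robot is not near it.
It also fails if it takes over 210 s, if anything falls off the work surface, if the arm or the gripper's body presses on something with over 40 N, if the wrist force passes 120 N, or if a joint passes its speed limit or range.

ROBOT

A 6-joint arm with a two-finger parallel gripper is mounted at the origin on the work surface. World frame = base frame: x ahead of the robot, y to its left, z up, the work surface at z = 0. Lengths are in mm, angles in degrees, forces in N, time in s.
With the tool pointing down it reaches from about 275 to 850 mm from the base axis. Payload 5.2 kg.
Tool frame: the origin (TCP) lies midway between the tips of the shut fingers; the grasp point (between the pads) lies 19 mm behind it; z points along the fingers, y is the line along which they close (so a half turn about z gives the same grasp; the last joint's range is limited). The gripper opens to 85 mm and grips with 20 to 120 N. Pads are 22 mm wide; open, the fingers measure 114 mm over their backs; the gripper's body (76 mm by 85 mm) begins 54 mm behind the grasp point. The pads swing forward as they close: fully open they stand 13 mm farther back than shut.
Start: joints at [-80.489, 14.817, 87.949, -0, 77.235, -11.62], TCP at [198.294, -513.015, 231.31] pointing down, gripper open.
Joint ranges: [-179.93, 179.93], [-52.35, 119.4], [10.71, 147.94], [-69.91, 249.91], [12.55, 155.21], [-178.61, 178.61]. Speed limits (degrees/s): [147.25, 147.25, 180, 180, 180, 180].

INTERFACE

Orientations are given as [roll, pitch, yaw] about the fixed x, y, z axes, in that order (R = Rz(yaw) Ry(pitch) Rx(roll)).
In Python, from station import bot, imaging gives the robot as it stands.
- The arm moves only by the shell command python3 -m creep 'ROWS' [FORCE]. ROWS is a JSON object of lists of equal length, an entry for each row: "translation": the shift along the tool's x, y, z normalised to -1 to 1, where 1 is 0.04 m, a list of three; "turn": the turn about the tool's z normalised to -1 to 1, where 1 is 8 degrees; "grip": the opening, from -1 (shut) to 1 (fully open). In form: {"translation": [[tx, ty, tz], ...], "turn": [turn, ...], "grip": [grip, ...]}. A call has 1 to 8 rows; each row shifts and turns the commanded pose from where the row before left it, along the tool's axes as they then stand; what a row does not reach is not made up. A row lasts 1/10 s, in which the tool goes at most 50 mm and 8.59 degrees, less where a joint would pass 70% of its speed; a pose out of reach is approached as far as the arm can. A call with a number of a shift or a turn outside -1 to 1 is refused whole. A call with a gripper value outside its range is refused whole. The fingers move at their own pace and stop on an object; FORCE is the grip in N (left out, the last holds). Time passes only in rows, so rows that do not move let the fingers close. It gives the time, the measured TCP pose, the force, the opening and the grip force at its end, in the units of the state.
- bot.read_state(): the state, without advancing time (a new reading comes with each control period).
- imaging.read_camera(name): name is "scene" or "side" or "wrist"; returns a dict with "pixels" (480x640x3 uint8, red, green, blue), "camera_matrix" (3x3 intrinsics, pixels), "distortion" ([k1, k2, p1, p2, k3] as OpenCV has them; the pictures are not rectified), "eye" and "attitude" of the camera in the world. Camera axes: x right, y down, z forward; pixel columns grow to the right and rows downward; lengths in mm; the calibration is good to about 2 mm. A picture is of the moment at which its call begins. There is no depth.
- bot.job_done(): hands the job in; it is judged then, once.
The state is a dict: "time": time; "joints": joint angles; "joint_vel": joint speeds; "effort": joint torques, N m; "eef_pos": TCP position; "ee_rot": TCP orientation; "wrist_force": force on the tool from outside, world axes, zero at the start; "moment": the same for the moment, N m; "width": finger opening in mm; "finger_force": force on a finger pad.
Only numpy, scipy, OpenCV 4.12 (cv2) and the standard library are available. Lean on these libraries where they do the work, as an engineer would, in place of code of your own. Each camera call takes 0.05 s, during which the arm holds its last target. There are 200 camera calls.

## Working session

There is one attempt and no reset: what is moved stays moved. The work goes in short steps, Python scripts to look and compute and a shell command to move; the robot and the scene stay as the last step left them, time stands still between calls to the robot, and variables do not carry over. Pictures are saved under pics/ and viewed, at most 14 in all, crops included, and the job is handed in when it is done.

```bash
ls; mkdir -p pics; python3 - <<'E'
from station import bot, imaging
import cv2, json
print(bot.read_state())
for n in ["scene","side","wrist"]:
    r=imaging.read_camera(n); cv2.imwrite(f"pics/{n}0.png",r["pixels"][:,:,::-1]); print(n,r["camera_matrix"],r["distortion"],r["eye"],r["attitude"])
E
```

```text
pics
{'time': 0.0, 'joints': array([-8.04881323e+01,  1.48589164e+01,  8.80145064e+01,  2.39607734e-04,
        7.72336410e+01, -1.16196346e+01]), 'joint_vel': array([-0.06485342, -0.07177353, -0.0667002 , -0.04373897, -0.13404024,
        0.05753105]), 'effort': array([-7.37106639e-04, -4.46025932e+01, -2.90569854e+01, -2.04330622e-04,
        1.16118713e-02, -5.31018131e-06]), 'eef_pos': array([ 198.21036441, -512.45285362,  230.45389885]), 'ee_rot': array([-1.79895177e+02, -2.17928788e-02,  2.11314292e+01]), 'wrist_force': array([ 0.79719102, -0.4765322 ,  0.43519659]), 'moment': array([-0.00876482, -0.02867329,  0.04703198]), 'finger_force': 0.0, 'width': 85.47951441574966}
scene [[605.41348454   0.         323.66766211]
 [  0.         605.41348454 225.41935138]
 [  0.           0.           1.        ]] [-0.10897904  0.          0.          0.          0.        ] [1815.13840763 -863.32677075 1065.77354323] [-123.3991928    -0.19821909   58.26216067]
side [[607.30014993   0.         317.47056033]
 [  0.         607.30014993 233.79606776]
 [  0.           0.           1.        ]] [-0.01563667  0.          0.          0.          0.        ] [-165.92322954  786.75423149 1178.17944788] [-137.67692346    0.50511714 -141.89034685]
wrist [[388.47370685   0.         324.63584197]
 [  0.         388.47370685 238.3790437 ]
 [  0.           0.           1.        ]] [-0.04416052  0.          0.          0.          0.        ] [ 264.20736719 -486.78624048  373.35866651] [ 1.63660008e+02  1.19826313e-01 -6.89173833e+01]
```

View pics/scene0.png

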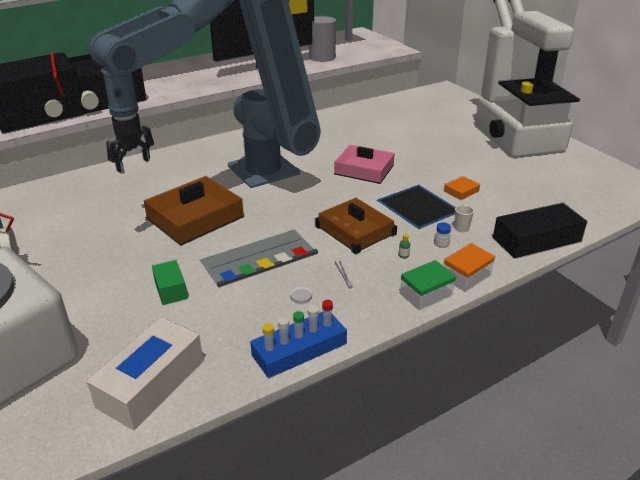

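View pics/side0.png

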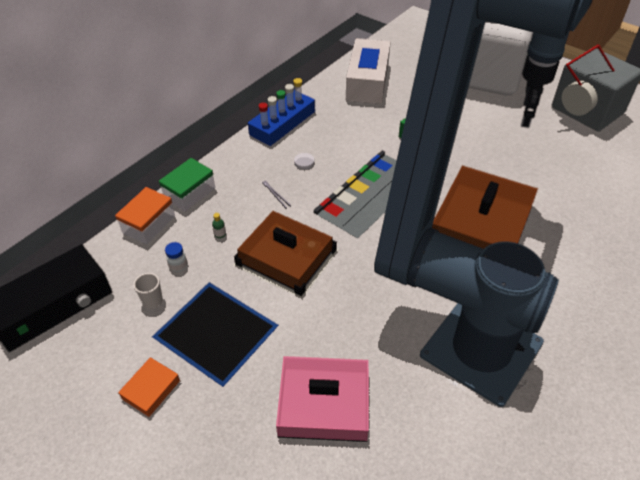

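Scene view: the target amber cover is on the dock at (356,222), the pad at (418,205) and the sheet at (260,257) with marks blue, green, yellow, white, red from (228,275) to (300,252). The larger amber cover at (194,208) and the pink one are look-alikes. Side view: cover at (285,248), pad at (215,332), dish at (304,161), tweezers at (277,193), dropper at (219,226).

```bash
cat > h.py <<'E'
from station import bot, imaging
import cv2, numpy as np
from scipy.spatial.transform import Rotation as R
def shot(name, save=None):
    r=imaging.read_camera(name)
    if save: cv2.imwrite(f"pics/{save}.png",r["pixels"][:,:,::-1])
    return r
def cast(r,px,z):
    u=cv2.undistortPoints(np.float64(px).reshape(-1,1,2),r["camera_matrix"],np.float64(r["distortion"])).reshape(-1,2)
    d=np.c_[u,np.ones(len(u))]@R.from_euler("xyz",r["attitude"],degrees=True).as_matrix().T
    e=np.array(r["eye"]); return e+d*((z-e[2])/d[:,2])[:,None]
def blobs(mask,amin=30):
    c,_=cv2.findContours(np.uint8(mask)*255,cv2.RETR_EXTERNAL,cv2.CHAIN_APPROX_NONE)
    return sorted([k for k in c if cv2.contourArea(k)>amin],key=cv2.contourArea,reverse=True)
def hsv(r): return cv2.cvtColor(r["pixels"],cv2.COLOR_RGB2HSV).astype(int).transpose(2,0,1)
def rect(r,c,z):
    p=cast(r,c,z)[:,:2].astype(np.float32); (x,y),(w,h),a=cv2.minAreaRect(p)
    if w<h: w,h,a=h,w,a+90
    a=(a+90)%180-90
    return np.round([x,y,w,h,a],1)   # centre, long, short, angle of long side
def huem(r,lo,hi,s=90,v=50):
    H,S,V=hsv(r); return (H>=lo)&(H<=hi)&(S>s)&(V>v)
E
python3 - <<'E'
from h import *
np.set_printoptions(suppress=True)
a=shot("scene"); b=shot("side")
for n,r,box in(("scene",a,(370,175,475,235)),("side",b,(140,270,290,390))):
    H,S,V=hsv(r); m=(H>100)&(H<125)&(S>100); m[:box[1]]=0;m[box[3]:]=0;m[:,:box[0]]=0;m[:,box[2]:]=0
    k=blobs(m); print(n,"pad",rect(r,k[0],0))
    m=(H>3)&(H<18)&(S>130)&(V>40)
    for k in blobs(m,800): print(" amber",k[:,0].mean(0),rect(r,k,0),rect(r,k,53))
    bx=(340,195,372,224) if n=="scene" else (268,220,302,252)
    m=(V<40); m[:bx[1]]=0;m[bx[3]:]=0;m[:,:bx[0]]=0;m[:,bx[2]:]=0
    for k in blobs(m)[:2]: print(" handle",k[:,0].mean(0),rect(r,k,75))
pr={"blue":(228,275),"green":(247,270),"yel":(265,264),"white":(284,257),"red":(301,252)}
for n,p in pr.items(): print(n,cast(a,[p],0)[0])
print("by",{n:cast(a,[p],0)[0][:2].round() for n,p in dict(dish=(301,296),tweez=(343,274),dropper=(404,255),jar=(442,244),beaker=(463,227)).items()})
E
```

```text
scene pad [502.9 328.3 215.2 190.8   2.4]
 amber [193.63716814 208.52212389] [ 117.5 -322.   312.7  304.5   11.5] [ 202.  -348.9  297.1  289.4   11.5]
 amber [355.5819209  223.89265537] [480.8  86.7 239.3 209.9   6.7] [547.2  39.5 227.4 199.5   6.7]
 amber [468.81481481 259.84259259] [823.9 262.2 146.7 103.2 -81.5] [873.2 206.2 139.4  98.1 -81.5]
 handle [355.84444444 211.42222222] [523.9  56.7  97.9  43.3 -33.7]
side pad [504.7 329.3 215.  191.6   2.4]
 amber [485.06227106 208.3956044 ] [ 202.  -403.7  282.5  222.8  -78.7] [ 185.5 -350.1  269.8  212.8  -78.7]
 amber [285.71232877 249.76255708] [540.5  39.3 205.4 190.1   6.8] [508.7  72.9 196.1 181.5   6.8]
 amber [149.30882353 386.20588235] [518.3 516.5 107.7  94.4 -83.5] [487.5 528.6 102.8  90.2 -83.5]
 amber [598.15555556  25.31111111] [  324.8 -1576.    489.9   145.3   -85.1] [  302.7 -1469.7   467.9   138.7   -85.1]
 amber [143.1512605  208.22689076] [942.5 163.8 139.6 106.6 -81.3] [892.7 191.8 133.4 101.8 -81.3]
 handle [284.3220339  237.59322034] [518.5  61.1  71.8  36.1   4.8]
blue [ 518.52823124 -377.71280609    0.        ]
green [ 525.61801556 -321.08883374    0.        ]
yel [ 527.05264805 -263.60458591    0.        ]
white [ 525.7061708  -199.71915695    0.        ]
red [ 530.09111812 -144.08372702    0.        ]
by {'dish': array([ 707., -246.]), 'tweez': array([685., -95.]), 'dropper': array([704., 110.]), 'jar': array([720., 246.]), 'beaker': array([683., 367.])}
```

```bash
cat >> h.py <<'E'
def to(x,y,z,yaw):
    """units still to go (tool frame before turning the given turn; translation given in the frame AFTER the turn)"""
    s=bot.read_state(); t=np.array(s["ee_rot"]); d=np.array([x,y,z])-s["eef_pos"]
    turn=-((yaw-t[2]+90)%180-90); f=R.from_euler("xyz",[180,0,t[2]-turn],degrees=True).as_matrix()
    u=f.T@d/40; n=int(np.ceil(max(abs(u).max(),np.linalg.norm(u)/1.25)))
    print("turn %.2f deg=%.3f u | units x %.3f y %.3f z %.3f | %d rows of"%(turn,turn/8,*u,n),np.round(u/max(n,1),3),"t %.1f w %.1f pos"%(s["time"],s["width"]),np.round(s["eef_pos"],1),"yaw %.2f"%t[2])
E
python3 -m creep '{"translation":[[0,0,0],[0,0,0],[0.75,-1,0],[0.75,-1,0],[0.75,-1,0],[0.75,-1,0],[0.75,-1,0],[0.75,-1,0]],"turn":[0.88,0.88,0,0,0,0,0,0],"grip":[1,1,1,1,1,1,1,1]}' 30
python3 -m creep '{"translation":[[0.75,-1,0],[0.75,-1,0],[0.75,-1,0],[0.75,-1,0],[0.75,-1,0],[0.75,-1,0],[0.75,-1,0],[0,0,0]],"turn":[0,0,0,0,0,0,0,0],"grip":[1,1,1,1,1,1,1,1]}'
python3 - <<'E'
from h import *
np.set_printoptions(suppress=True)
to(520,59,230,7)
r=shot("wrist","w1"); print(r["eye"],r["attitude"])
a=shot("side","s1")
E
```

```text
time: 1.05
eef_pos: [348.0, -250.9, 231.4]
ee_rot: [180.0, -0.0, 7.0]
wrist_force: [0.9, -1.0, 0.7]
width: 85.5
finger_force: 0.0
time: 1.85
eef_pos: [523.3, 56.2, 231.0]
ee_rot: [-179.9, -0.1, 7.4]
wrist_force: [-0.8, -0.7, -1.4]
width: 85.6
finger_force: 0.0
turn 0.40 deg=0.050 u | units x -0.074 y -0.080 z 0.026 | 1 rows of [-0.074 -0.08   0.026] t 1.9 w 85.6 pos [523.3  56.2 231. ] yaw 7.40
[593.35501863  65.24736184 373.88903115] [163.71406229   0.14494298 -82.64541956]
```

View pics/w1.png

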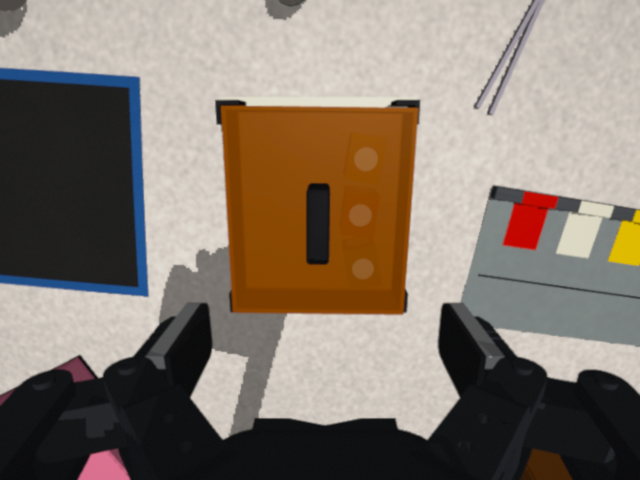

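Wrist view: handle bar at (318,223), cover edges roughly (222..418, 107..313), three cubes seen through the cover near x≈360; red/white/yellow marks on the right at (526,226), (578,234), (630,243), tweezers at (510,60).

```bash
python3 - <<'E'
from h import *
np.set_printoptions(suppress=True)
r=shot("wrist"); H,S,V=hsv(r)
m=(V<45); m[:,:295]=0;m[:,340:]=0;m[:170]=0;m[275:]=0
k=blobs(m)[0]; print("handle",cv2.boundingRect(k),rect(r,k,89),rect(r,k,80))
m=(H>3)&(H<20)&(S>150)&(V>40); m[330:]=0; m=cv2.morphologyEx(np.uint8(m),cv2.MORPH_CLOSE,np.ones((5,5)))
k=blobs(m)[0]; print("cover",cv2.boundingRect(k),rect(r,k,53))
# guides
m=(V<45); m[:90]=0; m[125:]=0; m[:,:205]=0; m[:,430:]=0
for k in blobs(m): print("guide",cv2.boundingRect(k),rect(r,k,32))
# marks red/white centre
for n,(lo,hi) in dict(red=(0,4)).items():
    m=((H<5)|(H>175))&(S>150)&(V>80); m[:, :480]=0; m[300:]=0
    for k in blobs(m): print(n,cv2.boundingRect(k),rect(r,k,0))
to(520,59,230,7)
E
```

```text
handle (301, 181, 23, 80) [520.4  61.9  61.3  16.3   7.1] [518.1  61.9  63.3  16.8   7.1]
cover (214, 101, 199, 210) [518.6  61.9 179.8 157.6   6.7]
guide (387, 97, 26, 6) [619.6   1.9  21.    4.  -82.5]
guide (211, 98, 28, 22) [594.2 146.4  23.1  16.9 -83.3]
red (499, 188, 55, 58) [ 529.5 -149.1   56.8   41.9   -1.5]
turn 0.13 deg=0.016 u | units x -0.003 y -0.202 z 0.023 | 1 rows of [-0.003 -0.202  0.023] t 2.0 w 85.6 pos [521.1  51.  230.9] yaw 7.13
```

```bash

python3 -m creep '{"translation":[[0,-0.27,0],[0,0,0.9],[0,0,0.9],[0,0,0.9],[0,0,0.9],[0,0,0.62],[0,0,0],[0,0,0]],"turn":[0.03,0,0,0,0,0,0,0],"grip":[1,1,1,1,1,1,1,1]}' 60
python3 -m creep '{"translation":[[0,0,0],[0,0,0],[0,0,0],[0,0,0],[0,0,0],[0,0,0],[0,0,0],[0,0,0]],"turn":[0,0,0,0,0,0,0,0],"grip":[-1,-1,-1,-1,-1,-1,-1,-1]}' 60
python3 -c "
from h import *
to(519.6,61.9,60,6.9)"
```

```text
time: 2.8
eef_pos: [520.1, 61.0, 63.1]
ee_rot: [-180.0, 0.0, 6.7]
wrist_force: [0.0, 0.3, 0.3]
width: 85.3
finger_force: 0.0
time: 3.6
eef_pos: [520.7, 61.6, 63.2]
ee_rot: [180.0, -0.1, 6.8]
wrist_force: [-0.4, -0.3, 5.7]
width: 16.9
finger_force: 59.9
turn -0.08 deg=-0.010 u | units x -0.027 y -0.011 z 0.081 | 1 rows of [-0.027 -0.011  0.081] t 3.6 w 16.9 pos [520.7  61.6  63.2] yaw 6.82
```

```bash

python3 -m creep '{"translation":[[0,0,-0.4],[0,0,-0.9],[0,0,-0.9],[0,0,-0.1],[0,0,0],[0,0,0]],"turn":[0,0,0,0,0,0],"grip":[-1,-1,-1,-1,-1,-1]}'
python3 -m creep '{"translation":[[0.05,-0.5,0],[0.05,-0.95,0],[0.05,-0.95,0],[0.05,-0.95,0],[0.05,-0.95,0],[0.05,-0.95,0],[0.05,-0.95,0],[0.02,-0.48,0]],"turn":[0.1,0.1,0.1,0.1,0.1,0,0,0],"grip":[-1,-1,-1,-1,-1,-1,-1,-1]}'
python3 -m creep '{"translation":[[0,0,0],[0,0,0]],"turn":[0,0],"grip":[-1,-1]}'
python3 - <<'E'
from h import *
to(504.8,328.8,63.2,2.4)
E
```

```text
time: 4.2
eef_pos: [518.9, 61.8, 152.9]
ee_rot: [-180.0, 0.2, 6.8]
wrist_force: [0.0, 0.1, -3.2]
width: 17.4
finger_force: 59.0
time: 5.0
eef_pos: [513.4, 331.8, 151.7]
ee_rot: [180.0, 0.2, 2.9]
wrist_force: [-1.1, -0.2, -2.5]
width: 17.0
finger_force: 59.2
time: 5.2
eef_pos: [513.9, 328.7, 152.3]
ee_rot: [179.9, 0.2, 2.9]
wrist_force: [-0.2, 0.1, -2.5]
width: 16.9
finger_force: 59.1
turn 0.48 deg=0.060 u | units x -0.227 y -0.011 z 2.227 | 3 rows of [-0.076 -0.004  0.742] t 5.2 w 16.9 pos [513.9 328.7 152.3] yaw 2.88
```

```bash

python3 -m creep '{"translation":[[-0.22,0,0.4],[0,0,0.8],[0,0,0.7],[0,0,0.2],[0,0,0.07],[0,0,0.04],[0,0,0],[0,0,0]],"turn":[0.05,0,0,0,0,0,0,0],"grip":[-1,-1,-1,-1,-1,-1,-1,-1]}'
python3 -m creep '{"translation":[[0,0,0],[0,0,0],[0,0,0],[0,0,0],[0,0,0],[0,0,0],[0,0,0],[0,0,0]],"turn":[0,0,0,0,0,0,0,0],"grip":[1,1,1,1,1,1,1,1]}'
python3 -m creep '{"translation":[[0,0,-0.4],[0,0,-0.9],[0,0,-0.9],[0,0,-0.9],[0,0,-0.9],[0,0.9,0],[0,1,0],[0,1,0]],"turn":[0,0,0,0,0,0,0,0],"grip":[1,1,1,1,1,1,1,1]}'
python3 - <<'E'
from h import *
to(500,60,230,2.4)
E
```

```text
time: 6.0
eef_pos: [507.2, 329.0, 67.5]
ee_rot: [-180.0, -0.1, 2.4]
wrist_force: [-0.8, 0.4, -1.9]
width: 16.8
finger_force: 59.0
time: 6.8
eef_pos: [506.4, 328.8, 66.1]
ee_rot: [180.0, 0.0, 2.4]
wrist_force: [0.2, -1.3, -0.7]
width: 85.3
finger_force: 0.0
time: 7.6
eef_pos: [511.1, 212.0, 226.5]
ee_rot: [-180.0, -0.1, 2.5]
wrist_force: [0.3, 0.2, -0.7]
width: 85.5
finger_force: 0.0
turn 0.10 deg=0.012 u | units x -0.437 y 3.785 z -0.087 | 4 rows of [-0.109  0.946 -0.022] t 7.6 w 85.5 pos [511.1 212.  226.5] yaw 2.50
```

```bash

python3 -m creep '{"translation":[[0,0.9,0],[0,0.9,0],[0,0.9,0],[0,0.9,0],[0,0.5,0],[0,0,0],[0,0,0],[0,0,0]],"turn":[0,0,0,0,0,0,0,0],"grip":[1,1,1,1,1,1,1,1]}'
python3 - <<'E'
from h import *
r=shot("wrist","w2"); r=shot("side","s2")
E
```

```text
time: 8.4
eef_pos: [518.0, 49.9, 226.1]
ee_rot: [-180.0, 0.0, 2.4]
wrist_force: [0.6, -0.4, -0.2]
width: 85.5
finger_force: 0.0
```

View pics/w2.png

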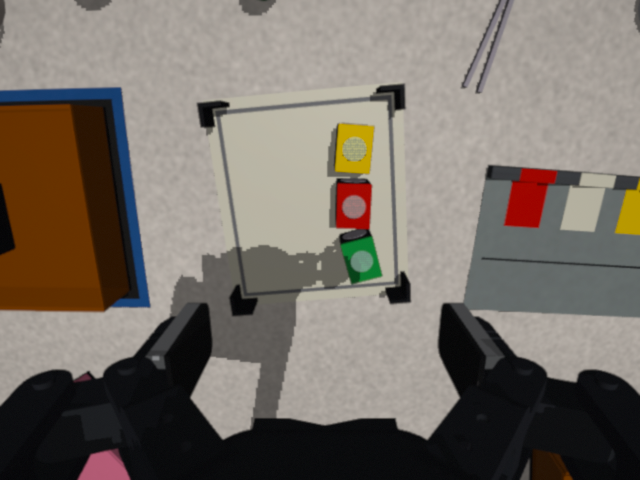

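View pics/s2.png

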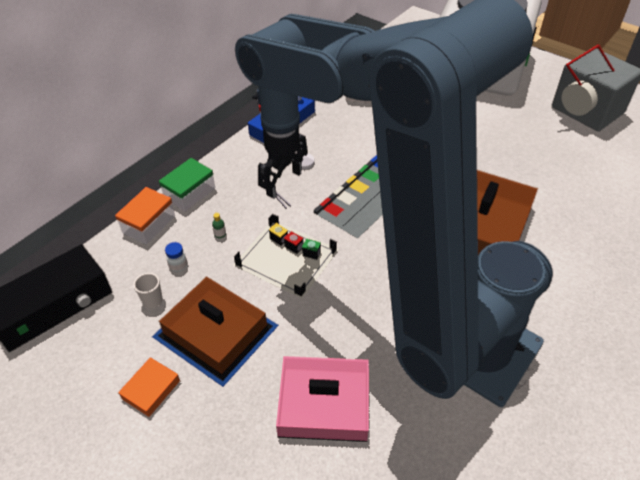

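Wrist view: three cubes on the empty dock – yellow (354,148), red (353,205), green (361,257, turned); guides at (212,112), (392,96), (243,299), (398,288). Side view: the cover stands on the pad at (215,325), well centred.

```bash
cat >> h.py <<'E'
HUE=dict(yellow=(20,34),green=(45,80),red=(0,6),blue=(100,125))
def tops(r,cols,z=38,box=None,amin=150):
    for n in cols:
        m=huem(r,*HUE[n],s=130,v=50)
        if n=="red": m|=huem(r,174,180,s=130,v=50)
        if box: q=np.zeros_like(m);q[box[1]:box[3],box[0]:box[2]]=1;m&=q
        for k in blobs(cv2.morphologyEx(np.uint8(m),cv2.MORPH_CLOSE,np.ones((3,3))),amin): print(n,cv2.boundingRect(k),rect(r,k,z))
E
python3 - <<'E'
from h import *
np.set_printoptions(suppress=True)
r=shot("wrist")
tops(r,["yellow","red","green"],box=(200,80,410,310))
H,S,V=hsv(r); m=(V<45)
pts=[]
for x0,y0,x1,y1 in((190,90,235,135),(370,75,415,118),(225,275,262,320),(378,262,418,308)):
    q=np.zeros_like(m);q[y0:y1,x0:x1]=1; k=blobs(m&q)[0]; print(cv2.boundingRect(k)); pts.append(k)
print("dock",rect(r,np.concatenate(pts),32))
s=bot.read_state();print(s["eef_pos"],s["ee_rot"])
E
```

```text
yellow (335, 124, 39, 50) [570.3  28.6  39.8  30.4  -1.6]
red (336, 183, 36, 47) [521.6  25.8  40.6  30.1   2.5]
green (341, 236, 41, 47) [473.   15.8  39.7  28.6  18.2]
(199, 102, 30, 25)
(377, 85, 28, 24)
(230, 285, 27, 31)
(386, 273, 24, 30)
dock [516.   62.8 194.3 170.2   7.3]
[518.04558024  50.01990959 226.11072897] [-179.98950553    0.00077439    2.5000111 ]
```

```bash

python3 -m creep '{"translation":[[0,0,0],[0.66,0.25,0],[0.66,0.25,0.5],[0,0,0.9],[0,0,0.9],[0,0,0.9],[0,0,0],[0,0,0]],"turn":[0.51,0,0,0,0,0,0,0],"grip":[0.1,0.1,0.1,0.1,0.1,0.1,0.1,0.1]}' 40
python3 - <<'E'
from h import *
to(570.3,28.6,8,-1.6)
r=shot("wrist","w3"); tops(r,["yellow","red","green"],box=(200,30,420,400))
E
```

```text
time: 9.35
eef_pos: [570.3, 28.1, 98.3]
ee_rot: [-180.0, 0.1, -1.6]
wrist_force: [-0.1, 0.4, 1.2]
width: 46.8
finger_force: 0.0
turn -0.02 deg=-0.002 u | units x 0.000 y -0.013 z 2.257 | 3 rows of [ 0.    -0.004  0.752] t 9.3 w 46.8 pos [570.3  28.1  98.3] yaw -1.62
yellow (298, 221, 55, 70) [570.9  28.   40.3  30.2  -1.7]
red (306, 302, 53, 64) [522.   25.2  41.4  29.8   1.2]
green (319, 371, 56, 29) [481.9  17.8  29.6  22.9 -71.9]
```

View pics/w3.png

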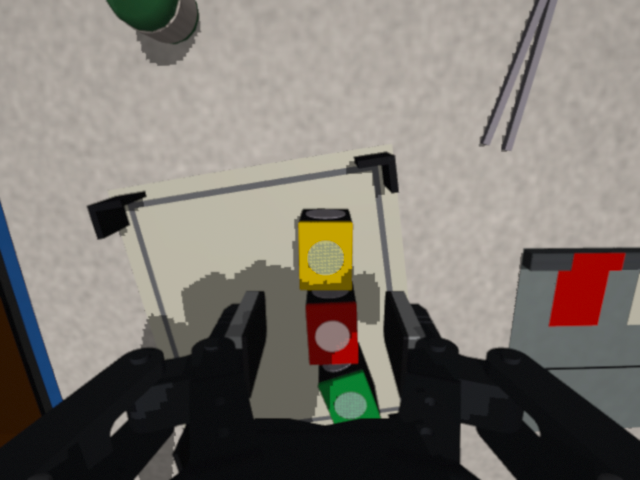

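Yellow top at (326,255), centred between the fingers, right guide at (380,165) clear of them. Descend and grip.

```bash

python3 -m creep '{"translation":[[0,0,0.7],[0,0,0.8],[0,0,0.7],[0,0,0.05],[0,0,0],[0,0,0],[0,0,0],[0,0,0]],"turn":[0,0,0,0,0,0,0,0],"grip":[0.1,0.1,0.1,0.1,0.1,-1,-1,-1]}' 40
python3 -m creep '{"translation":[[0,0,0],[0,0,-0.3],[0,0,-0.9],[0,0,-0.9],[0,0,-0.9],[0,0,-0.9],[0,0.8,-0.4],[0,1,0]],"turn":[0,0,0,0,0,0,0,0],"grip":[-1,-1,-1,-1,-1,-1,-1,-1]}'
python3 -m creep '{"translation":[[0,1,0],[0,1,0],[0,1,0],[0,1,0],[0,1,0],[0,0.3,0],[0,0,0],[0,0,0]],"turn":[0,0,0,0,0,0,0,0],"grip":[-1,-1,-1,-1,-1,-1,-1,-1]}'
python3 - <<'E'
from h import *
r=shot("wrist","w4"); to(525,-263,230,0)
E
```

```text
time: 10.2
eef_pos: [572.5, 27.3, 10.8]
ee_rot: [180.0, -0.3, -1.7]
wrist_force: [-0.9, 0.1, 7.2]
width: 29.6
finger_force: 41.2
time: 11.0
eef_pos: [570.1, -44.2, 185.2]
ee_rot: [179.9, -0.4, -1.5]
wrist_force: [0.4, -0.6, -0.5]
width: 29.5
finger_force: 40.2
time: 11.8
eef_pos: [561.9, -255.4, 180.5]
ee_rot: [-179.9, 0.0, -1.7]
wrist_force: [-0.3, 0.7, -0.5]
width: 29.3
finger_force: 40.2
turn -1.62 deg=-0.203 u | units x -0.925 y 0.204 z -1.239 | 2 rows of [-0.462  0.102 -0.619] t 11.8 w 29.5 pos [ 562.  -254.9  180.5] yaw -1.62
```

View pics/w4.png

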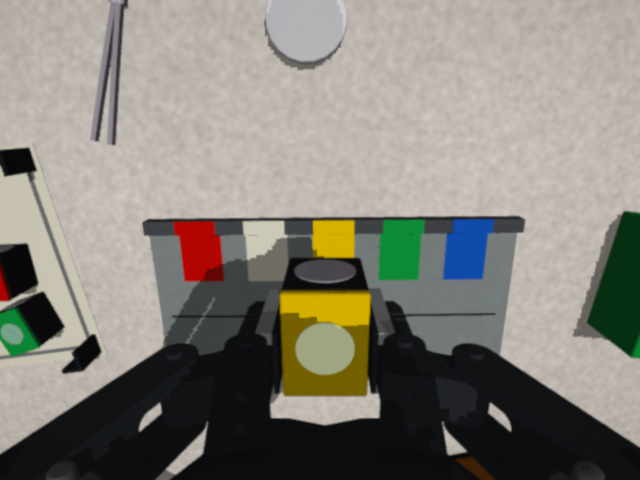

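Held yellow cube at (325,345); marks red (202,252), white (266,252), yellow (334,240), green (402,250), blue (466,250) in front of the rail along row ~226; dish at (305,25).

```bash
python3 - <<'E'
from h import *
np.set_printoptions(suppress=True)
r=shot("wrist"); H,S,V=hsv(r); g=r["pixels"].mean(2)
# rail face upper edge: strongest dark->light step between rows 224..245
P=[]
for u in list(range(156,170))+list(range(225,242))+list(range(426,441))+list(range(490,514)):
    d=np.diff(g[222:245,u]); i=d.argmax()
    if d[i]>12: P.append((u,222.5+i))
P=np.array(P); w=cast(r,P,12)[:,:2]
b=np.polyfit(w[:,1],w[:,0],1); res=w[:,0]-np.polyval(b,w[:,1]); ok=abs(res)<1.5; b=np.polyfit(w[ok,1],w[ok,0],1)
print("rail x=%.4f*y+%.2f"%tuple(b),ok.sum(),len(ok),res[ok].std(),"sheet yaw",-np.degrees(np.arctan(b[0])))
yaw=-np.arctan(b[0]); n=np.array([np.cos(yaw),np.sin(yaw)]); t=np.array([-n[1],n[0]])
o=[];
for c in("red","green","blue"):
    m=huem(r,*HUE[c],s=120,v=40); m[:240]=0;m[285:]=0;m[:,:150]=0;m[:,520:]=0
    k=blobs(m)[0]; p=cast(r,k,0)[:,:2]; s=(p@t); x=(p@n); print(c,rect(r,k,0)); o.append((s.min()+s.max())/2)
idx=np.array([0,3,4]); f=np.polyfit(idx,o,1); print("pitch",f, o-np.polyval(f,idx))
face=np.array([b[1],0])@n
f[1]=np.mean(o+58*idx)
for i,c in enumerate(("red","white","yellow","green","blue")): print(c,np.round((face-20)*n+(f[1]-58*i)*t,1))
s=bot.read_state();print(s["eef_pos"],s["ee_rot"])
E
```

```text
rail x=0.0215*y+550.49 70 70 0.28838863820257304 sheet yaw -1.2306364052193606
red [ 520.2 -144.7   38.6   36.1   -1.5]
green [ 515.8 -319.2   37.5   35.8   -1.3]
blue [ 514.4 -377.4   36.7   36.3   -1.7]
pitch [ -58.19961488 -133.43514617] [-0.00766234  0.03064936 -0.02298702]
red [ 527.4 -145.3]
white [ 526.1 -203.2]
yellow [ 524.9 -261.2]
green [ 523.6 -319.2]
blue [ 522.4 -377.2]
[ 562.11805234 -254.62833268  180.44295985] [-179.96063319    0.00297085   -1.58417613]
```

```bash

python3 -m creep '{"translation":[[-0.52,0.1,0],[-0.52,0.09,0.4],[0,0,0.9],[0,0,0.9],[0,0,0.9],[0,0,0.8],[0,0,0.1],[0,0,0]],"turn":[-0.05,0,0,0,0,0,0,0],"grip":[-1,-1,-1,-1,-1,-1,-1,-1]}'
python3 -m creep '{"translation":[[0,0,0],[0,0,0]],"turn":[0,0],"grip":[-1,-1]}'
python3 -c "
from h import *
to(520.5,-261.2,10,-1.23)"
```

```text
time: 12.7
eef_pos: [520.2, -261.5, 19.9]
ee_rot: [-179.9, 0.1, -1.2]
wrist_force: [0.3, -0.2, -0.4]
width: 29.6
finger_force: 40.1
time: 12.9
eef_pos: [521.7, -263.6, 22.3]
ee_rot: [179.9, -0.2, -1.2]
wrist_force: [-0.6, -0.5, 0.8]
width: 29.3
finger_force: 40.1
turn -0.01 deg=-0.002 u | units x -0.032 y -0.059 z 0.307 | 1 rows of [-0.032 -0.059  0.307] t 12.9 w 29.3 pos [ 521.7 -263.6   22.3] yaw -1.24
```

```bash

python3 -m creep '{"translation":[[0,-0.03,0.15],[0,0,0.1],[0,0,0],[0,0,0]],"turn":[0,0,0,0],"grip":[-1,-1,-1,-1]}'
python3 -m creep '{"translation":[[0,0,0.04],[0,0,0]],"turn":[0,0],"grip":[-1,-1]}'
python3 -m creep '{"translation":[[0,0,0.04],[0,0,0]],"turn":[0,0],"grip":[-1,-1]}'
```

```text
time: 13.3
eef_pos: [520.6, -261.9, 10.7]
ee_rot: [180.0, -0.0, -1.3]
wrist_force: [-1.3, 1.1, 4.1]
width: 29.6
finger_force: 40.9
time: 13.5
eef_pos: [520.6, -261.9, 10.6]
ee_rot: [180.0, -0.1, -1.3]
wrist_force: [-5.2, 3.6, 17.8]
width: 29.5
finger_force: 42.6
time: 13.7
eef_pos: [520.7, -261.9, 10.6]
ee_rot: [179.9, -0.1, -1.3]
wrist_force: [-7.7, 6.9, 29.7]
width: 29.2
finger_force: 44.2
```

```bash

python3 -m creep '{"translation":[[0,0,-0.06],[0,0,0],[0.06,0,0],[0.03,0,0],[0,0,0]],"turn":[0,0,0,0,0],"grip":[-1,-1,-1,-1,-1]}'
python3 -m creep '{"translation":[[0.03,0,0],[0.03,0,0],[0,0,0]],"turn":[0,0,0],"grip":[-1,-1,-1]}'
python3 -m creep '{"translation":[[0.03,0,0],[0.03,0,0],[0,0,0]],"turn":[0,0,0],"grip":[-1,-1,-1]}'
```

```text
time: 14.2
eef_pos: [520.9, -262.0, 10.7]
ee_rot: [-180.0, 0.3, -1.2]
wrist_force: [-13.2, 0.7, 21.9]
width: 29.2
finger_force: 43.3
time: 14.5
eef_pos: [523.1, -262.0, 10.7]
ee_rot: [-180.0, 0.3, -1.2]
wrist_force: [-15.5, 1.7, 22.3]
width: 29.1
finger_force: 43.2
time: 14.8
eef_pos: [525.5, -262.1, 10.7]
ee_rot: [-180.0, 0.3, -1.2]
wrist_force: [-15.5, 0.5, 22.5]
width: 29.3
finger_force: 43.2
```

```bash

python3 -m creep '{"translation":[[0,0,-0.06],[0,0,0],[0.02,0,0],[0.02,0,0],[0,0,0]],"turn":[0,0,0,0,0],"grip":[-1,-1,-1,-1,-1]}'
python3 -m creep '{"translation":[[0.03,0,0],[0.03,0,0],[0,0,0]],"turn":[0,0,0],"grip":[-1,-1,-1]}'
```

```text
time: 15.3
eef_pos: [526.9, -261.6, 10.8]
ee_rot: [-179.9, 0.4, -1.2]
wrist_force: [-11.8, -2.2, 6.6]
width: 29.5
finger_force: 41.5
time: 15.6
eef_pos: [527.0, -261.6, 10.9]
ee_rot: [-179.9, 0.7, -1.2]
wrist_force: [-21.2, -3.1, 12.6]
width: 29.2
finger_force: 42.2
```

```bash

python3 -m creep '{"translation":[[-0.06,0,-0.02],[0,0,0],[0,0,0],[0,0,0],[0,0,0],[0,0,-0.5],[0,0,-0.9],[0,0,-0.9]],"turn":[0,0,0,0,0,0,0,0],"grip":[-1,-1,0,0,0,0,0,0]}'
python3 -m creep '{"translation":[[0,0,-0.9],[0,-0.8,-0.8],[0,-1,0],[0,-1,0],[0,-1,0],[0,-1,0],[0,0,0],[0,0,0]],"turn":[0,0,0,0,0,0,0,0],"grip":[0,0,0,0,0,0.1,0.1,0.1]}'
python3 - <<'E'
from h import *
np.set_printoptions(suppress=True)
r=shot("wrist","w5"); tops(r,["yellow","red","green"],amin=300)
to(521.8,25.5,100,1.8)
E
```

```text
time: 16.4
eef_pos: [530.3, -261.5, 104.9]
ee_rot: [-179.9, 0.1, -1.3]
wrist_force: [0.6, -0.3, -0.2]
width: 42.7
finger_force: 0.0
time: 17.2
eef_pos: [535.0, -69.1, 172.8]
ee_rot: [180.0, -0.1, -1.1]
wrist_force: [-0.1, -1.2, 0.5]
width: 47.4
finger_force: 0.0
yellow (554, 206, 49, 52) [ 525.5 -260.    40.    31.6   -1.3]
yellow (543, 185, 45, 17) [ 555.4 -245.6   32.1   11.9   89.2]
red (394, 184, 51, 67) [ 538.7 -137.8   49.9   34.2   -1.3]
red (178, 217, 46, 53) [522.1  24.5  41.1  30.4   1. ]
green (595, 186, 45, 65) [ 535.2 -290.4   49.7   31.8   -0.6]
green (194, 276, 46, 52) [473.9  15.1  37.1  29.3  17.9]
turn -3.00 deg=-0.375 u | units x -0.255 y -2.398 z 1.818 | 3 rows of [-0.085 -0.799  0.606] t 17.2 w 47.2 pos [535.  -70.1 172.7] yaw -1.20
```

View pics/w5.png

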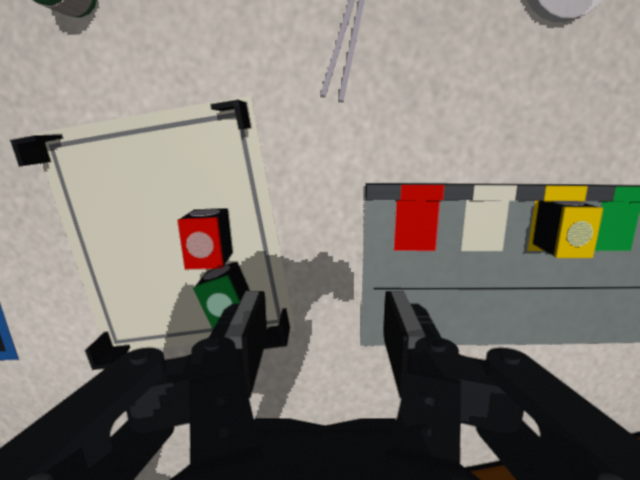

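Yellow cube stands on its mark at (570,230), flush; red cube at (203,243), green at (218,298). Fetch red.

```bash

python3 -m creep '{"translation":[[0,0,0],[-0.09,-0.8,0],[-0.09,-0.8,0],[-0.08,-0.79,0.6],[0,0,0.9],[0,0,0.8],[0,0,0.4],[0,0,0]],"turn":[-0.375,0,0,0,0,0,0,0],"grip":[0.1,0.1,0.1,0.1,0.1,0.1,0.1,0.1]}' 40
python3 - <<'E'
from h import *
to(521.8,25.2,10,1.8)
r=shot("wrist"); tops(r,["red","green"],box=(200,30,440,420))
E
```

```text
time: 18.05
eef_pos: [519.7, 24.2, 62.0]
ee_rot: [-180.0, 0.3, 1.6]
wrist_force: [-0.0, -0.5, 0.5]
width: 46.9
finger_force: 0.0
turn -0.17 deg=-0.022 u | units x 0.053 y -0.023 z 1.299 | 2 rows of [ 0.027 -0.012  0.65 ] t 18.1 w 46.9 pos [519.7  24.2  62. ] yaw 1.63
red (290, 236, 66, 83) [522.1  25.4  40.7  29.7   1.4]
green (302, 330, 76, 78) [473.   15.1  39.7  29.9  17.9]
```

```bash

python3 -m creep '{"translation":[[0.04,-0.02,0.6],[0,0,0.6],[0,0,0.07],[0,0,0],[0,0,0],[0,0,0],[0,0,0],[0,0,0]],"turn":[0,0,0,0,0,0,0,0],"grip":[0.1,0.1,0.1,0.1,-1,-1,-1,-1]}' 40
python3 -m creep '{"translation":[[0,0,-0.4],[0,0,-0.9],[0,0,-0.7],[0.1,0.6,0],[0,0.9,0],[0,0.9,0],[0,0.9,0],[0,0.9,0]],"turn":[0,0,0.355,0,0,0,0,0],"grip":[-1,-1,-1,-1,-1,-1,-1,-1]}'
python3 -m creep '{"translation":[[0,0.06,0],[0,0,0.7],[0,0,0.7],[0,0,0.3],[0,0,0],[0,0,0]],"turn":[0,0,0,0,0,0],"grip":[-1,-1,-1,-1,-1,-1]}'
python3 -c "
from h import *
to(522,-145.3,10.7,-1.23)"
```

```text
time: 18.9
eef_pos: [524.4, 25.7, 15.5]
ee_rot: [179.9, -0.2, 1.7]
wrist_force: [-0.3, -0.4, 6.5]
width: 29.4
finger_force: 41.4
time: 19.7
eef_pos: [523.5, -143.2, 94.4]
ee_rot: [180.0, -0.0, -1.1]
wrist_force: [-0.4, -0.3, -1.3]
width: 29.2
finger_force: 40.5
time: 20.3
eef_pos: [524.0, -144.1, 26.4]
ee_rot: [180.0, -0.0, -1.1]
wrist_force: [0.2, 0.1, 0.2]
width: 29.7
finger_force: 40.5
turn 0.15 deg=0.019 u | units x -0.050 y 0.030 z 0.392 | 1 rows of [-0.05   0.03   0.392] t 20.3 w 29.7 pos [ 524.  -144.1   26.4] yaw -1.08
```

```bash

python3 -m creep '{"translation":[[0,0.03,0.15],[0,0,0.07],[0,0,0],[0,0,0]],"turn":[0.02,0,0,0],"grip":[-1,-1,-1,-1]}'
python3 -m creep '{"translation":[[0,0,0.05],[0,0,0]],"turn":[0,0],"grip":[-1,-1]}'
```

```text
time: 20.7
eef_pos: [523.6, -145.6, 17.2]
ee_rot: [180.0, -0.0, -1.3]
wrist_force: [0.6, -0.2, -0.9]
width: 29.4
finger_force: 40.5
time: 20.9
eef_pos: [523.9, -145.7, 15.5]
ee_rot: [180.0, -0.0, -1.3]
wrist_force: [-0.5, 0.5, 3.5]
width: 29.3
finger_force: 40.9
```

Touching the bench; push to the rail.

```bash

python3 -m creep '{"translation":[[0.05,0,0],[0.05,0,0],[0.02,0,0],[0,0,0]],"turn":[0,0,0,0],"grip":[-1,-1,-1,-1]}'
python3 -m creep '{"translation":[[0.03,0,0],[0,0,0]],"turn":[0,0],"grip":[-1,-1]}'
python3 -m creep '{"translation":[[0.03,0,0],[0.02,0,0],[0,0,0]],"turn":[0,0,0],"grip":[-1,-1,-1]}'
```

```text
time: 21.3
eef_pos: [527.2, -145.6, 15.5]
ee_rot: [-180.0, 0.1, -1.2]
wrist_force: [-5.6, -0.3, 9.1]
width: 29.1
finger_force: 41.7
time: 21.5
eef_pos: [528.3, -145.6, 15.5]
ee_rot: [-180.0, 0.1, -1.3]
wrist_force: [-6.1, 0.4, 9.4]
width: 29.2
finger_force: 41.6
time: 21.8
eef_pos: [530.1, -145.6, 15.5]
ee_rot: [-180.0, 0.2, -1.2]
wrist_force: [-6.6, 0.7, 9.6]
width: 29.3
finger_force: 41.8
```

```bash

python3 -m creep '{"translation":[[0.03,0,0],[0.02,0,0],[0,0,0]],"turn":[0,0,0],"grip":[-1,-1,-1]}'
python3 -m creep '{"translation":[[0.03,0,0],[0,0,0]],"turn":[0,0],"grip":[-1,-1]}'
```

```text
time: 22.1
eef_pos: [530.2, -145.6, 15.6]
ee_rot: [-180.0, 0.4, -1.2]
wrist_force: [-12.5, -1.4, 15.8]
width: 29.4
finger_force: 42.6
time: 22.3
eef_pos: [530.2, -145.6, 15.6]
ee_rot: [-180.0, 0.5, -1.2]
wrist_force: [-17.2, -1.3, 18.6]
width: 29.2
finger_force: 42.9
```

```bash

python3 -m creep '{"translation":[[-0.08,0,-0.05],[0,0,0],[0,0,0],[0,0,0],[0,0,-0.5],[0,0,-0.9],[0,0,-0.9],[0,0,-0.3]],"turn":[0,0,0,0,0,0,-0.8,-0.8],"grip":[-1,-1,0,0,0,0.05,0.05,0.05]}'
python3 -m creep '{"translation":[[0,0,0],[-0.02,-0.85,0],[-0.02,-0.85,0],[-0.02,-0.85,0],[-0.03,-0.85,0],[-0.03,-0.86,0],[0,0,0],[0,0,0]],"turn":[-0.79,0,0,0,0,0,0,0],"grip":[0.05,0.05,0.05,0.05,0.05,0.05,0.05,0.05]}'
python3 - <<'E'
from h import *
to(473,15.2,14,17.9)
r=shot("wrist","w6"); tops(r,["red","green","yellow"],amin=300)
E
```

```text
time: 23.1
eef_pos: [534.4, -146.7, 124.8]
ee_rot: [179.8, -0.3, 11.8]
wrist_force: [-0.1, -0.2, -0.1]
width: 44.8
finger_force: 0.0
time: 23.9
eef_pos: [475.3, 15.5, 121.2]
ee_rot: [180.0, -0.1, 18.0]
wrist_force: [0.2, -0.3, 0.7]
width: 44.9
finger_force: 0.0
turn 0.07 deg=0.009 u | units x -0.058 y -0.010 z 2.679 | 3 rows of [-0.019 -0.003  0.893] t 23.9 w 44.9 pos [475.3  15.5 121.2] yaw 17.97
red (525, 184, 106, 96) [ 531.9 -132.    55.7   50.3   88.8]
green (358, 238, 56, 63) [471.2 -24.4  40.8  29.6  11.4]
```

View pics/w6.png

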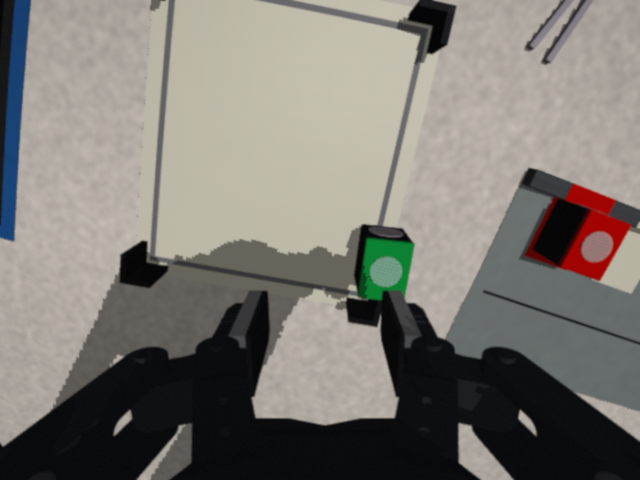

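The green cube has been knocked aside: it now stands at (385,262), next to the dock's corner guide at (363,310). Red stands on its mark at (590,235).

```bash

python3 -m creep '{"translation":[[0,0,0],[-0.3,0.96,0],[0,0,0.8],[0,0,0.6],[0,0,0],[0,0,0]],"turn":[0.82,0,0,0,0,0],"grip":[0.1,0.1,0.1,0.1,0.1,0.1]}' 40
python3 - <<'E'
from h import *
r=shot("wrist","w7"); tops(r,["green"],amin=300,box=(200,30,440,420)); to(471.2,-24.4,14,11.4)
E
```

```text
time: 24.55
eef_pos: [470.9, -25.9, 65.0]
ee_rot: [-180.0, 0.0, 11.2]
wrist_force: [1.1, -0.2, 1.3]
width: 47.1
finger_force: 0.0
green (292, 239, 64, 79) [471.7 -24.9  39.5  29.3  11.2]
turn -0.15 deg=-0.019 u | units x -0.001 y -0.037 z 1.292 | 2 rows of [-0.001 -0.019  0.646] t 24.6 w 46.9 pos [471.5 -25.8  65.7] yaw 11.25
```

View pics/w7.png

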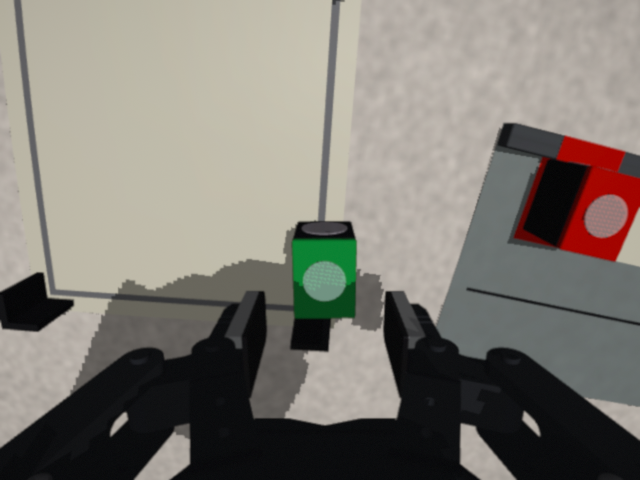

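Green top at (324,278) centred between the fingers, guide leg at (310,335) behind it and clear of the pads.

```bash

python3 -m creep '{"translation":[[0,-0.02,0.6],[0,0,0.6],[0,0,0.07],[0,0,0],[0,0,0],[0,0,0],[0,0,0],[0,0,0]],"turn":[0,0,0,0,0,0,0,0],"grip":[0.1,0.1,0.1,0.1,-1,-1,-1,-1]}' 40
python3 -m creep '{"translation":[[0,0,-0.5],[0,0,-0.9],[0,0,-0.9],[0,0,-0.2],[0.27,0.8,0],[0.27,0.9,0],[0.27,0.9,0],[0.27,0.9,0]],"turn":[0,0,0.8,0.75,0,0,0,0],"grip":[-1,-1,-1,-1,-1,-1,-1,-1]}'
python3 -m creep '{"translation":[[0.28,0.9,0],[0,0.9,0],[0,0.9,0],[0,0.8,0],[0,0.33,0.4],[0,0,0.8],[0,0,0.8],[0,0,0]],"turn":[0,0,0,0,0,0,0,0],"grip":[-1,-1,-1,-1,-1,-1,-1,-1]}'
python3 -m creep '{"translation":[[0,0,0],[0,0,0]],"turn":[0,0],"grip":[-1,-1]}'
python3 -c "
from h import *
to(519.5,-319.2,14,-1.23)"
```

```text
time: 25.4
eef_pos: [471.8, -24.6, 15.7]
ee_rot: [179.9, -0.2, 11.3]
wrist_force: [-1.0, -0.1, 7.5]
width: 29.3
finger_force: 40.6
time: 26.2
eef_pos: [511.2, -166.3, 114.9]
ee_rot: [180.0, -0.1, -1.1]
wrist_force: [0.7, 0.3, -0.9]
width: 29.0
finger_force: 40.9
time: 27.0
eef_pos: [515.6, -314.9, 29.0]
ee_rot: [-179.6, 0.5, -1.1]
wrist_force: [-0.3, 0.5, -0.3]
width: 29.4
finger_force: 40.8
time: 27.2
eef_pos: [520.1, -318.7, 35.7]
ee_rot: [179.9, -0.1, -1.1]
wrist_force: [0.4, -0.3, -0.4]
width: 29.6
finger_force: 40.8
turn 0.16 deg=0.020 u | units x -0.014 y 0.014 z 0.542 | 1 rows of [-0.014  0.014  0.542] t 27.2 w 29.6 pos [ 520.1 -318.7   35.7] yaw -1.07
```

```bash

python3 -m creep '{"translation":[[-0.02,0,0.3],[0,0.01,0.14],[0,0,0],[0,0,0]],"turn":[0.02,0,0,0],"grip":[-1,-1,-1,-1]}'
python3 -m creep '{"translation":[[0,0,0.06],[0,0,0],[0,0,0]],"turn":[0,0,0],"grip":[-1,-1,-1]}'
```

```text
time: 27.6
eef_pos: [518.2, -318.8, 16.5]
ee_rot: [-180.0, 0.0, -1.3]
wrist_force: [-0.6, -0.3, -1.3]
width: 28.8
finger_force: 41.0
time: 27.9
eef_pos: [518.4, -319.0, 15.7]
ee_rot: [180.0, -0.0, -1.3]
wrist_force: [-4.4, 1.9, 8.3]
width: 29.5
finger_force: 42.1
```

```bash

python3 -m creep '{"translation":[[0.05,0,0],[0.05,0,0],[0.03,0,0],[0,0,0]],"turn":[0,0,0,0],"grip":[-1,-1,-1,-1]}'
python3 -m creep '{"translation":[[0.03,0,0],[0.03,0,0],[0,0,0]],"turn":[0,0,0],"grip":[-1,-1,-1]}'
python3 -m creep '{"translation":[[0.03,0,0],[0.02,0,0],[0,0,0]],"turn":[0,0,0],"grip":[-1,-1,-1]}'
```

```text
time: 28.3
eef_pos: [522.3, -319.4, 15.7]
ee_rot: [180.0, 0.1, -1.2]
wrist_force: [-7.9, 1.5, 11.9]
width: 29.4
finger_force: 42.4
time: 28.6
eef_pos: [524.3, -319.5, 15.8]
ee_rot: [180.0, 0.1, -1.2]
wrist_force: [-8.7, 0.4, 12.4]
width: 29.4
finger_force: 42.5
time: 28.9
eef_pos: [524.4, -319.5, 15.8]
ee_rot: [180.0, 0.3, -1.2]
wrist_force: [-15.6, 0.2, 17.2]
width: 29.4
finger_force: 43.0
```

```bash

python3 -m creep '{"translation":[[-0.07,0,-0.05],[0,0,0],[0,0,0],[0,0,0],[0,0,-0.5],[0,0,-0.9],[0,0,-0.9],[0,0,-0.9]],"turn":[0,0,0,0,0,0,0,0],"grip":[-1,-1,0,0,0,0,0,0]}'
python3 -m creep '{"translation":[[0,-0.8,-0.9],[0,-0.9,-0.9],[0,-0.3,0],[0,0,0],[0,0,0],[0,0,0]],"turn":[0,0,0,0,0,0],"grip":[0.5,1,1,1,1,1]}'
python3 - <<'E'
from h import *
np.set_printoptions(suppress=True)
r=shot("wrist","w8"); tops(r,["red","green","yellow"],amin=150)
to(506,328.8,200,2.4)
H,S,V=hsv(r)
E
```

```text
time: 29.7
eef_pos: [525.4, -318.7, 145.1]
ee_rot: [-180.0, -0.0, -1.3]
wrist_force: [1.0, -0.1, -0.1]
width: 42.3
finger_force: 0.0
time: 30.3
eef_pos: [526.2, -240.2, 213.7]
ee_rot: [-179.9, 0.1, -1.3]
wrist_force: [-0.2, -0.2, -0.2]
width: 85.3
finger_force: 0.0
red (194, 171, 51, 65) [ 535.3 -151.    54.5   40.6   -1.2]
green (400, 189, 38, 47) [ 524.  -318.2   39.6   30.    -1.2]
green (390, 171, 45, 60) [ 533.7 -312.3   50.1   34.2   -1.6]
green (626, 264, 14, 37) [ 453.3 -518.9   36.6   12.4   12.5]
yellow (329, 171, 41, 65) [ 532.7 -259.8   54.3   32.7   -1.2]
turn -3.73 deg=-0.466 u | units x 0.091 y -14.237 z 0.343 | 15 rows of [ 0.006 -0.949  0.023] t 30.4 w 85.0 pos [ 526.2 -240.4  213.7] yaw -1.33
```

View pics/w8.png

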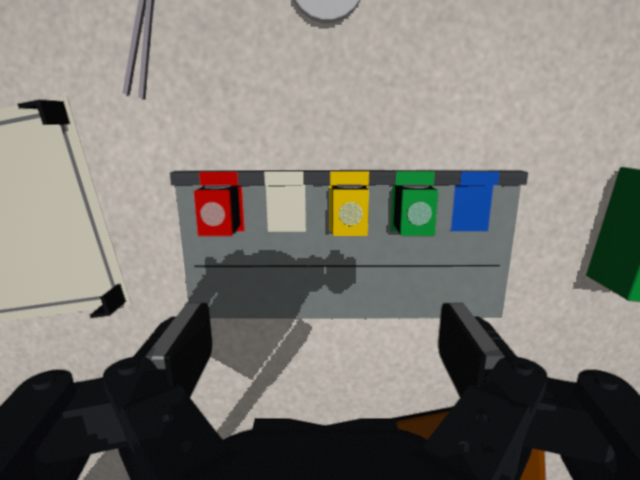

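All three cubes stand flush in a row: red (213,212), yellow (350,212), green (418,212), each over its mark. Now the cover.

```bash

python3 -m creep '{"translation":[[0,0,0],[0,-0.95,0],[0,-0.95,0],[0,-0.95,0],[0,-0.95,0],[0,-0.95,0],[0,-0.95,0],[0,-0.95,0]],"turn":[-0.47,0,0,0,0,0,0,0],"grip":[1,1,1,1,1,1,1,1]}'
python3 -m creep '{"translation":[[0.01,-0.95,0],[0.01,-0.95,0],[0.01,-0.95,0],[0.02,-0.95,0],[0.02,-0.95,0],[0.02,-0.95,0],[0,-0.95,0],[0,-0.7,0]],"turn":[0,0,0,0,0,0,0,0],"grip":[1,1,1,1,1,1,1,1]}'
python3 -m creep '{"translation":[[0,-0.1,0],[0,0,0],[0,0,0]],"turn":[0,0,0],"grip":[1,1,1]}'
python3 - <<'E'
from h import *
np.set_printoptions(suppress=True)
r=shot("wrist","w9"); H,S,V=hsv(r)
m=(H>3)&(H<20)&(S>150)&(V>40); m[340:]=0; m=cv2.morphologyEx(np.uint8(m),cv2.MORPH_CLOSE,np.ones((5,5)))
k=blobs(m)[0]; x,y,w,h=b=cv2.boundingRect(k); print("cover",b,rect(r,k,53))
m=(V<45); q=np.zeros_like(m); q[y+40:y+h-25,x+w//3:x+2*w//3]=1
for k in blobs(m&q,100): print("handle",cv2.boundingRect(k),rect(r,k,89))
to(506,328.8,64,2.4)
E
```

```text
time: 31.15
eef_pos: [515.0, 26.7, 214.4]
ee_rot: [-180.0, 0.1, 2.4]
wrist_force: [-0.1, -0.1, 0.3]
width: 85.0
finger_force: 0.0
time: 31.95
eef_pos: [506.1, 321.4, 214.1]
ee_rot: [180.0, 0.1, 2.5]
wrist_force: [0.4, -0.0, 0.1]
width: 85.0
finger_force: 0.0
time: 32.25
eef_pos: [506.2, 322.7, 214.7]
ee_rot: [179.9, 0.1, 2.4]
wrist_force: [-0.2, 0.1, 0.1]
width: 85.3
finger_force: 0.0
cover (213, 99, 207, 219) [505.2 329.5 179.7 155.1   2.3]
handle (304, 182, 24, 85) [507.4 329.4  61.9  16.2   2.5]
turn 0.00 deg=0.000 u | units x 0.001 y -0.158 z 3.774 | 4 rows of [ 0.    -0.039  0.944] t 32.3 w 85.3 pos [506.2 322.5 215. ] yaw 2.40
```

```bash

python3 -m creep '{"translation":[[0,-0.17,0.5],[0,0,0.9],[0,0,0.9],[0,0,0.9],[0,0,0.5],[0,0,0.05],[0,0,0],[0,0,0]],"turn":[0,0,0,0,0,0,0,0],"grip":[1,1,1,1,1,1,1,1]}' 60
python3 -m creep '{"translation":[[0,0,0],[0,0,0],[0,0,0],[0,0,0],[0,0,0],[0,0,0],[0,0,0],[0,0,0]],"turn":[0,0,0,0,0,0,0,0],"grip":[-1,-1,-1,-1,-1,-1,-1,-1]}' 60
python3 -m creep '{"translation":[[0,0,-0.4],[0,0,-0.9],[0,0,-0.9],[0,0,-0.1],[-0.1,0.5,0],[-0.1,0.8,0],[-0.1,0.9,0],[-0.1,0.9,0]],"turn":[0,0,0,-0.61,0,0,0,0],"grip":[-1,-1,-1,-1,-1,-1,-1,-1]}'
python3 -m creep '{"translation":[[-0.1,0.9,0],[-0.1,0.9,0],[0,0.9,0],[0,0.6,0],[0,0.25,0],[0,0,0],[0,0,0],[0,0,0]],"turn":[0,0,0,0,0,0,0,0],"grip":[-1,-1,-1,-1,-1,-1,-1,-1]}'
python3 - <<'E'
from h import *
np.set_printoptions(suppress=True)
to(516,62.8,64,7.3)
r=shot("wrist","w10"); r=shot("side","s10")
E
```

```text
time: 33.1
eef_pos: [507.0, 330.7, 67.2]
ee_rot: [-179.9, -0.2, 2.4]
wrist_force: [-0.2, -0.6, 0.7]
width: 85.4
finger_force: 0.0
time: 33.9
eef_pos: [505.9, 330.9, 65.9]
ee_rot: [-180.0, -0.0, 2.5]
wrist_force: [-1.0, -0.8, 5.5]
width: 16.7
finger_force: 59.5
time: 34.7
eef_pos: [504.6, 204.7, 156.4]
ee_rot: [180.0, 0.1, 7.4]
wrist_force: [0.2, 0.1, -2.2]
width: 17.0
finger_force: 59.0
time: 35.5
eef_pos: [515.5, 65.1, 157.2]
ee_rot: [-180.0, 0.0, 7.4]
wrist_force: [-0.4, 0.4, -3.0]
width: 16.9
finger_force: 59.1
turn 0.14 deg=0.018 u | units x 0.005 y 0.059 z 2.330 | 3 rows of [0.002 0.02  0.777] t 35.5 w 16.9 pos [515.5  65.1 157.2] yaw 7.44
```

View pics/w10.png

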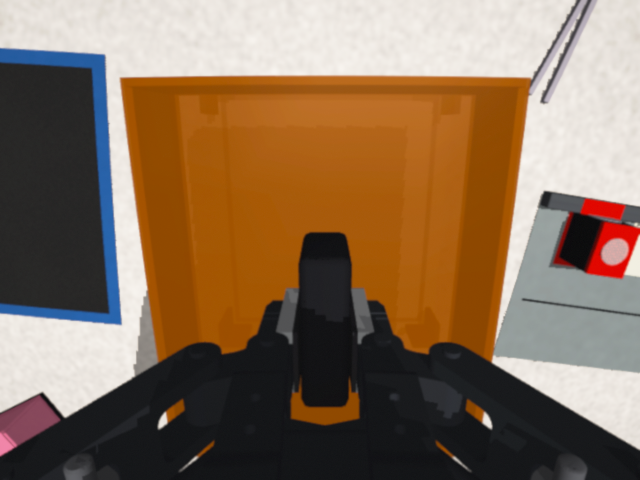

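Wrist view: the cover hangs over the dock with the guides visible through it at about (210,103), (450,103), (232,325), (422,325), i.e. symmetric about the handle. Lower to just above the guides and check.

```bash

python3 -m creep '{"translation":[[0.04,0.04,0],[0,0,0.6],[0,0,0.6],[0,0,0],[0,0,0],[0,0,0]],"turn":[0.01,0,0,0,0,0],"grip":[-1,-1,-1,-1,-1,-1]}'
python3 -c "
from h import *
to(517,62.6,64.5,7.3)
r=shot('side','s11'); p=r['pixels']; cv2.imwrite('pics/s11c.png',cv2.resize(p[180:320,210:370,::-1],None,fx=4,fy=4,interpolation=cv2.INTER_CUBIC))"
```

```text
time: 36.2
eef_pos: [518.7, 62.6, 110.7]
ee_rot: [180.0, -0.1, 7.3]
wrist_force: [-0.4, -0.7, -3.4]
width: 16.9
finger_force: 59.0
turn 0.01 deg=0.001 u | units x -0.042 y -0.006 z 1.155 | 2 rows of [-0.021 -0.003  0.578] t 36.2 w 16.9 pos [518.7  62.6 110.7] yaw 7.31
```

View pics/s11c.png

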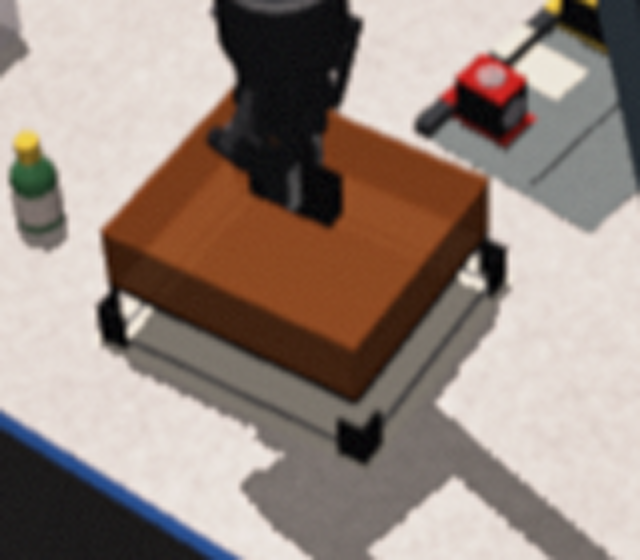

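The cover is held level just above the guides (black posts at (110,320), (360,437), (490,263) in the crop) and lines up between them.

```bash

python3 -m creep '{"translation":[[-0.03,0,0.2],[0,0,0.2],[0,0,0.1],[0,0,0],[0,0,0]],"turn":[0,0,0,0,0],"grip":[-1,-1,-1,-1,-1]}'
python3 -m creep '{"translation":[[0,0,0.2],[0,0,0.2],[0,0,0.1],[0,0,0],[0,0,0]],"turn":[0,0,0,0,0],"grip":[-1,-1,-1,-1,-1]}'
```

```text
time: 36.75
eef_pos: [516.4, 62.4, 89.3]
ee_rot: [-180.0, 0.0, 7.3]
wrist_force: [-0.1, -0.4, -2.9]
width: 16.7
finger_force: 59.1
time: 37.25
eef_pos: [516.5, 62.3, 69.3]
ee_rot: [-180.0, 0.0, 7.3]
wrist_force: [-1.0, 0.8, -2.3]
width: 16.6
finger_force: 59.1
```

```bash

python3 -m creep '{"translation":[[0,0,0.06],[0,0,0.03],[0,0,0],[0,0,0]],"turn":[0,0,0,0],"grip":[-1,-1,-1,-1]}'
python3 -m creep '{"translation":[[0,0,0.02],[0,0,0.02],[0,0,0]],"turn":[0,0,0],"grip":[-1,-1,-1]}'
```

```text
time: 37.65
eef_pos: [516.6, 62.4, 66.0]
ee_rot: [180.0, -0.0, 7.3]
wrist_force: [0.1, 0.6, -2.0]
width: 16.8
finger_force: 59.2
time: 37.95
eef_pos: [516.6, 62.4, 65.9]
ee_rot: [180.0, -0.0, 7.3]
wrist_force: [-4.8, 0.0, 12.5]
width: 16.7
finger_force: 61.2
```

Down on the bench at 65.9, the same height as at the grasp. Release, lift and check.

```bash

python3 -m creep '{"translation":[[0,0,-0.04],[0,0,0],[0,0,0],[0,0,0],[0,0,0],[0,0,0],[0,0,-0.4],[0,0,-0.9]],"turn":[0,0,0,0,0,0,0,0],"grip":[-1,1,1,1,1,1,1,1]}'
python3 -m creep '{"translation":[[0,0,-0.9],[0,0,-0.9],[0,0,-0.9],[0,0,0],[0,0,0],[0,0,0]],"turn":[0,0,0,0,0,0],"grip":[1,1,1,1,1,1]}'
python3 - <<'E'
from h import *
np.set_printoptions(suppress=True)
r=shot("wrist","w12"); H,S,V=hsv(r)
m=(H>3)&(H<20)&(S>150)&(V>40); m[340:]=0; m=cv2.morphologyEx(np.uint8(m),cv2.MORPH_CLOSE,np.ones((5,5)))
k=blobs(m)[0]; print("cover",cv2.boundingRect(k),rect(r,k,53))
p=shot("side")["pixels"][100:340,160:480,::-1]; q=cv2.resize(p,None,fx=2.5,fy=2.5,interpolation=cv2.INTER_CUBIC); cv2.imwrite("pics/s12.png",q)
to(517,62,230,7.3)
E
```

```text
time: 38.75
eef_pos: [514.1, 62.5, 115.6]
ee_rot: [-179.9, 0.4, 7.3]
wrist_force: [-0.1, -0.0, 0.0]
width: 85.4
finger_force: 0.0
time: 39.35
eef_pos: [515.6, 62.4, 224.6]
ee_rot: [-180.0, 0.1, 7.3]
wrist_force: [0.6, -0.1, -0.6]
width: 85.4
finger_force: 0.0
cover (224, 98, 204, 214) [516.   62.9 180.2 157.5   7.2]
turn -0.01 deg=-0.002 u | units x 0.034 y 0.015 z -0.144 | 1 rows of [ 0.034  0.015 -0.144] t 39.5 w 85.7 pos [515.6  62.4 224.2] yaw 7.29
```

View pics/s12.png

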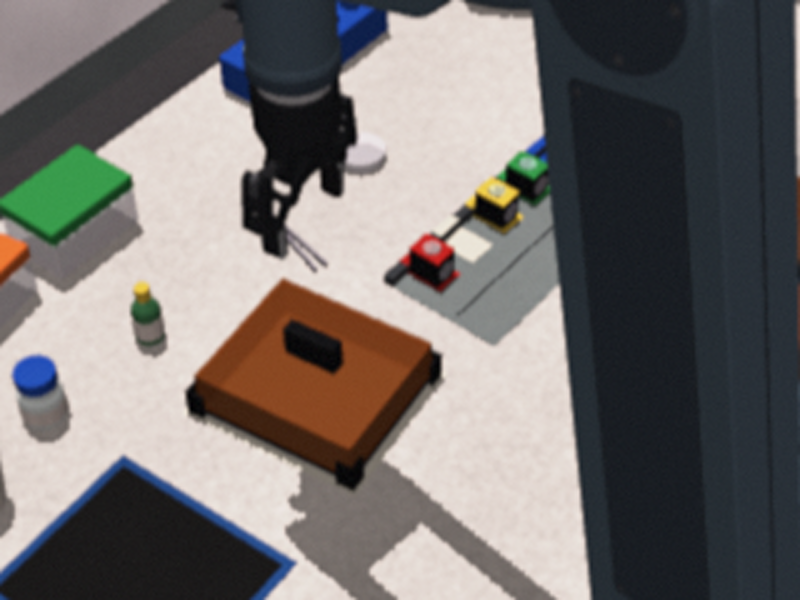

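The cover is fully down between its guides at (315,380), measured at (516.0, 62.9) against the dock at (516.0, 62.8). All three cubes are in place against the rail at (433,258), (497,202) and (527,173), and the gripper is clear.

```bash
python3 -c "
from station import bot
print(bot.job_done())"
```

```text
the job is handed in; nothing more can be done
None
```

I handed the job in at about 39 s; no verdict came back. The red, yellow and green cubes (the only ones present) stand flush on their marks, and the cover sits fully down on the dock after its stop on the pad. Green was knocked aside mid-run, so I found it again before gripping.

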